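# Take the sloped file case out of the gated desk rack and hold it tipped over the tray

## Task

Swing the front gate of the black desk rack wide open by its upright pull bar and leave it open, then draw the one file case with the sloped shoulder up out of its bay. Carry it over the shallow grey tray and tip it halfway onto its side (about 45 degrees), so that one of its broad windowed sides looks obliquely up while its long bottom edge stays level. Finish while still holding it there, raised and still, the middle of the case above the tray and its lowest edge at least 8 cm above the table; leave the other two cases in their bays and do not knock over the white spacer tower.

Things in the scene. Friction and masses are not known exactly. Their poses are not given: they have to be found in the camera images.
- rack: Black desk rack, fixed, 175 (own x) x 190 (own y) x 125 mm high. Origin: centre of underside, on the table; own -x, its gated front, faces roughly the robot. Floor 6 mm, sides and bay ribs only 50 mm high, back 60 mm. Three bays centred at own y = -58, 0, +58 mm, x = 0; in each a case stands between two ribs, 3 mm play a side, long side along own x.
- gate (a joint): Gate hinge, rad: 0 closed, 1.75 fully open; from 1.1 (65 degrees) it is wide open. Starts shut or ajar, stays where left, friction 0.06 N m. Seen from above it opens clockwise: its right end swings towards the robot and round to the left. Gate 186 wide, 125 high, 10 mm thick; a 4 mm lip on its top reaches back 45 mm over all the cases, so none can be lifted until it is wide open.
- gate_hinge (a point): Point on the gate's vertical hinge axis (rack's front left corner), 121 mm above the table.
- gate_handle (a point): Centre of the gate's pull bar near its upper end, 121 mm above the table (rounded tip 6 mm higher). Upright round steel bar, 12 mm thick, about 29 mm free gap to the gate, 125 mm from the hinge along the gate. Its topmost 45 mm is free all round (two thin stays join it to the gate lower down): pinch it from above in any direction. Moves with the gate.
- slant_case: The case to take: light grey, 140 (own x) x 22 (own y) x 110 mm (own z, up), about 0.22 kg, windows in both broad sides (+y, -y). Origin: centre of underside, 6 mm above the table in the rack. Top flat, 110 high, from x = -70 to +15 mm, then slopes to 55 mm high at x = +70 (rack's back). Axes parallel to the rack's at first. Centre of mass x = -9, z = 47 mm. In any of the bays.
- slant_case_middle (a point): Middle of the slanted case: 55 mm above its underside on its own z axis; same axes as the case.
- plain_case: Another light grey file case, plain rectangular, 140 x 22 x 110 mm, origin at the centre of its underside, in another bay; leave it there.
- low_case: Third light grey file case, plain rectangular, 140 x 22 x 85 mm, origin at the centre of its underside, in the remaining bay; leave it there.
- tray: Shallow open grey plastic tray, 200 (own x) x 160 (own y) x 28 mm high, fixed, empty. Origin at the centre of its underside on the table.
- spacer_tower: White ribbed plastic tower of stacked spacers, 40 x 40 x 90 mm, standing loose; origin at the centre of its underside. Do not knock it over.
Not all that is in view belongs to the job. What is shaped like the slant_case but orange is not meant. What is shaped like the plain_case but green is not meant.

How it is judged:
By the outcome, as a careful person would: the job done as asked, in the order asked, and still so for the second after the job is handed in, while the arm keeps its last pose, push and grip.
It also fails if it takes over 50 s, if anything falls off the work surface, if the arm or the gripper's body presses on something with over 40 N, if the wrist force passes 120 N, or if a joint passes its speed limit or range.

## Robot

A 6-joint arm with a two-finger parallel gripper is mounted at the origin on the work surface. World frame = base frame: x ahead of the robot, y to its left, z up, the work surface at z = 0. Lengths are in m, angles in rad, forces in N, time in s.
With the tool pointing down it reaches from about 0.325 to 0.775 m from the base axis. Payload 5.5 kg.
Tool frame: the origin (TCP) lies on the centre line of the jaws, within the pads' length; the fingertips stand 8 mm ahead of it and the grasp point (between the pads) lies 11 mm behind it; z points along the fingers, y is the line along which they close (so a half turn about z gives the same grasp; the last joint's range is limited). The gripper opens to 85 mm and grips with 20 to 120 N. Pads are 22 mm wide; open, the fingers measure 114 mm over their backs; the gripper's body (76 mm by 85 mm) begins 54 mm behind the grasp point. The pads swing forward as they close: fully open they stand 13 mm farther back than shut.
Start: joints at [1.046, 0.091, 1.231, -0, 1.82, -0.057], TCP at [0.271, 0.536, 0.239] pointing down, gripper open.
Joint ranges: [-2.87, 2.87], [-0.86, 2.18], [0.17, 2.46], [-1.51, 4.65], [0.06, 2.69], [-2.65, 2.65]. Speed limits (rad/s): [2.57, 2.57, 3.01, 3.14, 3.14, 3.14].

## Interface

Orientations are given as a 3x3 rotation matrix whose columns are the frame's x, y, z axes.
In Python, from plant import ctrl, optics gives the robot as it stands. The module is installed in compiled form; this text tells all that it offers.
- The arm moves only by the shell command python3 -m crank 'ROWS'. ROWS is JSON, a list of rows, each a list of 7 numbers: the turn, a rotation vector about the world's x, y, z in rad, then the shift along the world's x, y, z in cm, then the finger opening in cm, from 0 to 8.54. In form: [[ax, ay, az, tx, ty, tz, jaw], ...]. A call has exactly 8 rows; each row is the pose to reach, as a shift and turn from the pose commanded when the call began; what a row does not reach only later rows make up. A row lasts 1/12 s, in which the tool goes at most 41.7 mm and 7.16 degrees, less where a joint would pass 70% of its speed; a pose out of reach is approached as far as the arm can. A call with a gripper value outside its range is refused whole. The fingers move at their own pace and stop on an object; the grip force is fixed at half the most. Time passes only in rows, so rows that repeat a pose let the fingers close, or fill a call up. It gives the time, the measured TCP pose, the force, the opening and the grip force at its end, in the units of the state.
- ctrl.read_state(): the state, without advancing time (a new reading comes with each control period).
- optics.grab_frame(name): name is "scene" or "side" or "wrist"; returns a dict with "color" (384x512x3 uint8, red, green, blue), "z_map" (384x512 float32, m along the optical axis (not along the pixel's ray), 0 where there is no reading), "fx", "fy", "cx", "cy" (pixels), "dist_coeffs" ([k1, k2, p1, p2, k3] as OpenCV has them; the pictures are not rectified), "xyz" and "attitude" of the camera in the world. Camera axes: x right, y down, z forward; pixel columns grow to the right and rows downward; lengths in m; the calibration is good to about 2 mm. A picture is of the moment at which its call begins.
- ctrl.close_job(): hands the job in; it is judged then, once.
The state is a dict: "t": time; "qpos": joint angles; "qvel": joint speeds; "tau": joint torques, N m; "tool_pos": TCP position; "tcp_rot": TCP orientation; "wrist_force": force on the tool from outside, world axes, zero at the start; "wrist_torque": the same for the moment, N m; "grip_width": opening from 0.0 (shut) to 1.0 (fully open); "gripper_force": force on a finger pad.
Only numpy, scipy, OpenCV 4.12 (cv2) and the standard library are available. Lean on these libraries where they do the work, as an engineer would, in place of code of your own. Each camera call takes 0.05 s, during which the arm holds its last target. There are 200 camera calls.

## Working session

There is one attempt and no reset: what is moved stays moved. The work goes in short steps, Python scripts to look and compute and a shell command to move; the robot and the scene stay as the last step left them, time stands still between calls to the robot, and variables do not carry over. Pictures are saved under pics/ and viewed, at most 10 in all, crops included, and the job is handed in when it is done.

```bash
mkdir -p pics; cat > h.py <<'E'
import numpy as np, cv2, pickle
from plant import ctrl, optics
def grab(n,tag):
    f=optics.grab_frame(n); pickle.dump(f,open(f'pics/{tag}.pkl','wb')); cv2.imwrite(f'pics/{tag}.png',cv2.resize(f['color'][:,:,::-1],(800,600),interpolation=cv2.INTER_CUBIC)); return f
def load(tag): return pickle.load(open(f'pics/{tag}.pkl','rb'))
def K(f): return np.array([[f['fx'],0,f['cx']],[0,f['fy'],f['cy']],[0,0,1]])
def rot(f):
    A=np.array(f['attitude']); return A
def cloud(f):
    h,w=f['z_map'].shape; u,v=np.meshgrid(np.arange(w),np.arange(h))
    p=np.stack([u,v],-1).reshape(-1,1,2).astype(float)
    n=cv2.undistortPoints(p,K(f),np.array(f['dist_coeffs'])).reshape(h,w,2)
    z=f['z_map'][...,None]; c=np.concatenate([n*z,z],-1)
    P=c@rot(f).T+np.array(f['xyz']); P[f['z_map']==0]=np.nan; return P
def ray(f,u,v,z):  # pixel (native) on plane z
    n=cv2.undistortPoints(np.array([[[u,v]]],float),K(f),np.array(f['dist_coeffs'])).ravel()
    d=rot(f)@np.array([n[0],n[1],1]); o=np.array(f['xyz']); return o+d*(z-o[2])/d[2]
E
python3 - <<'E'
from h import *
for n in ['scene','side']:
    f=grab(n,n+'0'); print(n,f['xyz'],f['attitude'],f['fx'],f['dist_coeffs'])
s=ctrl.read_state(); print(s)
E
```

```text
scene [ 1.12967692 -0.4056065   0.69802976] [[ 0.47616982  0.56186534 -0.67643894]
 [ 0.8791493  -0.28760904  0.37997045]
 [ 0.01894228 -0.77562128 -0.63091427]] 482.4892480542598 [-0.10485374  0.          0.          0.          0.        ]
side [0.33255224 0.44529438 0.75225949] [[-0.92906888 -0.29566442  0.22229164]
 [-0.36943625  0.7113543  -0.59790628]
 [ 0.0186515  -0.63761871 -0.77012629]] 453.1865134926858 [-0.01607915  0.          0.          0.          0.        ]
{'t': 0.1, 'qpos': array([ 1.04629074e+00,  9.17717318e-02,  1.23176552e+00,  4.56782377e-05,
        1.81977852e+00, -5.66991296e-02]), 'qvel': array([-9.69966296e-04, -8.13669071e-05, -1.80776356e-03,  6.85943281e-04,
       -1.58006346e-03,  9.12745205e-05]), 'tau': array([ 2.49014622e-03, -4.60217285e+01, -4.19218719e+01, -9.45543275e-05,
        1.05555035e-02,  1.43002904e-05]), 'tool_pos': array([0.27042954, 0.53534113, 0.23827097]), 'tcp_rot': array([[-8.92564561e-01,  4.50918719e-01, -9.01230890e-04],
       [ 4.50919598e-01,  8.92563363e-01, -1.46931325e-03],
       [ 1.41864825e-04, -1.71783961e-03, -9.99998514e-01]]), 'wrist_force': array([-0.43889452,  0.02858815,  0.2332279 ]), 'wrist_torque': array([-0.03246689,  0.03814583, -0.04139939]), 'gripper_force': 0.0, 'grip_width': 1.0019307268209605}
```

View pics/scene0.png

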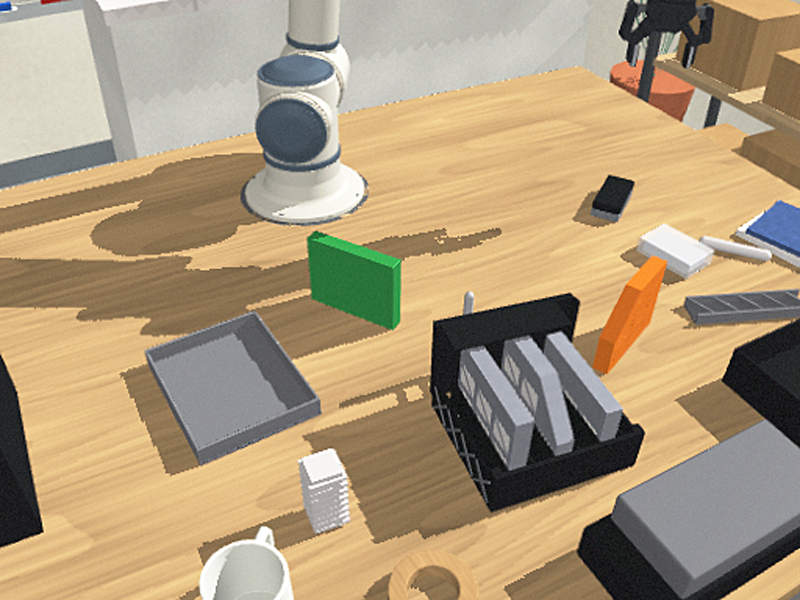

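View pics/side0.png

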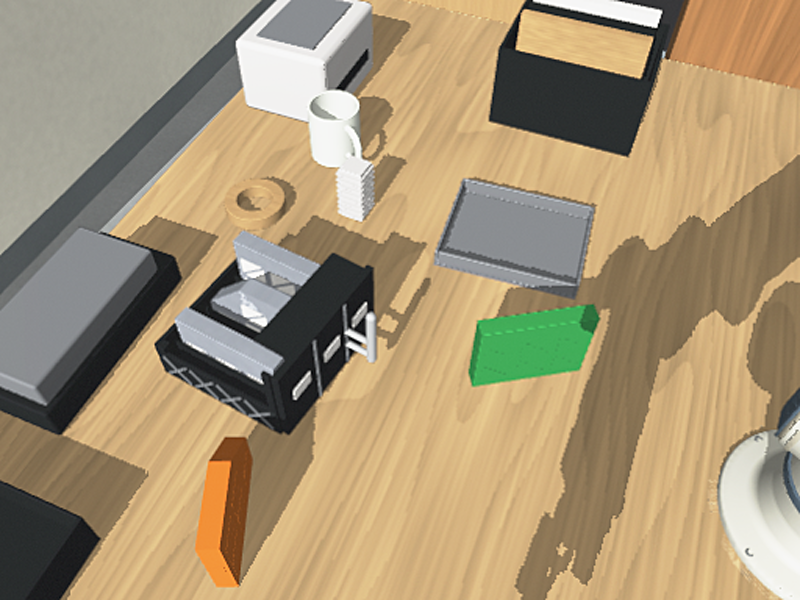

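The slant case is in the middle bay: its top is at about (525,350) in the scene view. The gate is nearly shut, and the pull-bar tip is at scene (468,295) and side (371,316). The green and orange look-alikes stand free on the table. Next I'll measure positions.

```bash
python3 - <<'E'
from h import *
f=load('side0');g=load('scene0');S=.64
def p(n,f,u,v,z): print(n,(ray(f,u*S,v*S,z)*1000).round(0))
p('handle tip side',f,371,316,.125); p('handle tip scene',g,469,294,.127)
# gate top corners
p('gate top far-front (free) side',f,373,267,.125); p('gate top hinge side front',f,285,404-20,.125)
for n,a in [('scene',(433,322)),('scene',(574,294)),('scene',(579,303)),('scene lipback',(436,346))]: p(n,g,*a,.125)
p('rack back corner A',g,492,507,.0); p('rack back corner B',g,640,428,.060)
p('case top front-edge mid L',g,503,343,.116);p('R',g,518,338,.116);p('flat end L',g,535,381,.116);p('flat end R',g,554,373,.116)
for q in [(147,352),(250,314),(320,402),(203,460)]: p('tray',g,*q,.028)
for q in [(464,180),(596,206),(577,290),(437,255)]: p('tray s',f,*q,.028)
for q in [(302,462),(333,450),(345,474),(310,486)]: p('tower',g,*q,.09)
for tag,ff in (('side',f),('scene',g)):
    P=cloud(ff); m=(np.abs(P[...,2]-.126)<.004)&(P[...,0]>.3)&(P[...,0]<.8)&(P[...,1]>-.3)&(P[...,1]<.35)
    c=ff['color'].astype(int); d=m&(c.sum(-1)<160); 
    r=cv2.minAreaRect((P[d][:,:2]*1000).astype(np.float32)); print(tag,d.sum(),r,cv2.boxPoints(r).round(0).tolist())
    m2=(P[...,2]>.107)&(P[...,2]<.121)&(P[...,0]>.3)&(P[...,0]<.8)&(P[...,1]>-.3)&(P[...,1]<.35)&(c.min(-1)>110)&(c.max(-1)-c.min(-1)<50)
    n,l,st,ce=cv2.connectedComponentsWithStats(m2.astype(np.uint8))
    for i in range(1,n):
        if st[i,4]>15:
            q=(P[l==i]*1000); print('blob',st[i,4],q.mean(0).round(0),ce[i]/S, cv2.minAreaRect(q[:,:2].astype(np.float32)))
    b=(P[...,2]>.05)&(P[...,2]<.15)&(c[...,1]>1.5*c[...,0])
    print('green',P[b].min(0).round(3),P[b].max(0).round(3))
    b=(P[...,2]>.02)&(P[...,2]<.2)&(c[...,0]>1.6*c[...,1])&(P[...,0]>.3)&(P[...,0]<.8)&(c[...,2]<60)
    print('orange',P[b].min(0).round(3),P[b].max(0).round(3))
E
```

```text
handle tip side [523.  13. 125.]
handle tip scene [531.  13. 127.]
gate top far-front (free) side [549. -54. 125.]
gate top hinge side front [570. 127. 125.]
scene [555. -52. 125.]
scene [589. 131. 125.]
scene [606. 125. 125.]
scene lipback [593. -69. 125.]
rack back corner A [736. -74.   0.]
rack back corner B [760. 106.  60.]
case top front-edge mid L [616.   8. 116.]
R [617.  28. 116.]
flat end L [684.   4. 116.]
flat end R [684.  30. 116.]
tray [ 339. -356.   28.]
tray [ 327. -209.   28.]
tray [ 525. -189.   28.]
tray [ 548. -342.   28.]
tray s [ 523. -344.   28.]
tray s [ 325. -367.   28.]
tray s [ 317. -198.   28.]
tray s [ 509. -185.   28.]
tower [ 650. -258.   90.]
tower [ 650. -224.   90.]
tower [ 684. -226.   90.]
tower [ 682. -263.   90.]
side 2264 ((590.2544555664062, 34.00801467895508), (185.88711547851562, 56.954219818115234), 80.08082580566406) [[546.0, -53.0], [602.0, -62.0], [634.0, 121.0], [578.0, 130.0]]
blob 652 [669. -34. 115.] [275.21807899 254.6180023 ] ((669.1619873046875, -36.35337829589844), (24.505714416503906, 113.8040771484375), 82.34392547607422)
blob 39
[... 435 characters left out ...]
.56730651855469), (183.7103271484375, 56.81254196166992), 80.3944320678711) [[550.0, -50.0], [606.0, -60.0], [637.0, 121.0], [581.0, 131.0]]
blob 32 [530.  14. 114.] [468.31054688 301.3671875 ] ((529.69384765625, 13.585002899169922), (10.504042625427246, 5.636311054229736), 62.3260612487793)
blob 387 [656.  28. 114.] [537.17296512 360.35610465] ((652.5040283203125, 28.41415786743164), (24.477401733398438, 76.84513854980469), 82.95530700683594)
blob 650 [673. -33. 114.] [501.21153846 387.52644231] ((667.8084106445312, -32.468048095703125), (22.26318359375, 125.23997497558594), 82.36223602294922)
green [-1.24  -0.529  0.05 ] [0.9   0.387 0.146]
orange [ 0.34  -0.551  0.02 ] [0.794 0.441 0.112]
```

```bash
python3 -m crank '[[0,0,0.02,1.5,-3.2,0,8.5],[0,0,0.04,3,-6.5,0,8.5],[0,0,0.06,4.5,-9.7,0,8.5],[0,0,0.08,6,-13,0,8.5],[0,0,0.1,7.5,-16.2,0,7],[0,0,0.12,9,-19.5,0,6],[0,0,0.14,10.5,-22.7,0,6],[0,0,0.16,12,-26,0,6]]'
python3 - <<'E'
from h import *
for t in ('side0','scene0'):
    f=load(t);P=cloud(f);c=f['color'].astype(int)
    R=(P[...,2]>.02)&(P[...,0]>.3)&(P[...,0]<.8)&(P[...,1]>-.45)&(P[...,1]<.4)
    hsv=cv2.cvtColor(f['color'],cv2.COLOR_RGB2HSV)
    for n,b in (('green',R&(hsv[...,0]>45)&(hsv[...,0]<80)&(hsv[...,1]>120)),('orange',R&(hsv[...,0]<16)&(hsv[...,1]>200))):
        q=(P[b]*1000); print(t,n,len(q),q[:,2].max().round(),cv2.boxPoints(cv2.minAreaRect(q[:,:2].astype(np.float32))).round(0).tolist())
E
```

```text
t: 0.77
tool_pos: [0.3907, 0.274, 0.2388]
tcp_rot: [[-0.953, 0.302, -0.0], [0.302, 0.953, -0.0], [0.0, -0.0, -1.0]]
wrist_force: [0.3, 1.0, 1.0]
grip_width: 0.702
gripper_force: 0.0
side0 green 2517 114.0 [[288.0, -87.0], [301.0, -109.0], [416.0, -38.0], [402.0, -17.0]]
side0 orange 135 113.0 [[550.0, 296.0], [605.0, 167.0], [626.0, 176.0], [571.0, 305.0]]
scene0 green 2221 111.0 [[287.0, -92.0], [452.0, -285.0], [925.0, 119.0], [761.0, 312.0]]
scene0 orange 1283 112.0 [[549.0, 297.0], [667.0, 52.0], [691.0, 64.0], [574.0, 309.0]]
```

```bash
python3 -m crank '[[0,0,0.02,1.5,-3.2,0,6],[0,0,0.04,3,-6.5,0,6],[0,0,0.06,4.5,-9.7,0,6],[0,0,0.08,6,-13,0,6],[0,0,0.1,7.5,-16.2,0,6],[0,0,0.12,9,-19.5,0,6],[0,0,0.14,10.5,-22.7,0,6],[0,0,0.14,11,-23.7,0,6]]'
python3 - <<'E'
from h import *
f=grab('wrist','w1'); print(f['xyz'],f['attitude']); s=ctrl.read_state(); print(s['tool_pos'],s['tcp_rot'],s['qpos'])
E
```

```text
t: 1.43
tool_pos: [0.5015, 0.0345, 0.2383]
tcp_rot: [[-0.985, 0.17, -0.001], [0.17, 0.985, -0.002], [0.001, -0.002, -1.0]]
wrist_force: [-0.2, 0.4, -0.6]
grip_width: 0.709
gripper_force: 0.0
[0.41773831 0.04867643 0.37226245] [[ 0.17041571  0.93158195  0.32111298]
 [ 0.98536849 -0.16021066 -0.0581506 ]
 [-0.00272632  0.32632439 -0.94525391]]
[0.50158477 0.03468623 0.23819364] [[-0.98515874  0.17164065 -0.00132294]
 [ 0.17164265  0.98515801 -0.00157945]
 [ 0.00103221 -0.00178308 -0.99999788]] [ 2.41345619e-03 -1.69437363e-01  1.48644423e+00 -1.62897314e-03
  1.82591221e+00 -1.39629692e+00]
```

View pics/w1.png

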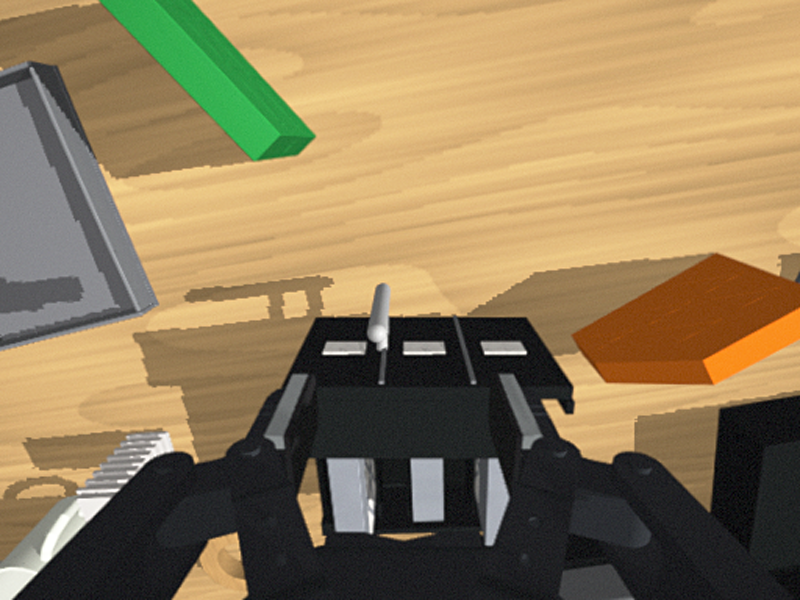

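```bash
python3 - <<'E'
from h import *
f=load('w1');S=.64
for n,q,z in [('tip',(378,333),.127),('gate top free',(285,385),.125),('gate top hinge',(573,386),.125),('case flat front L',(413,457),.116),('R',(441,457),.116),('case slope corner L',(414,521),.116),('R',(443,521),.116)]:
    print(n,(ray(f,q[0]*S,q[1]*S,z)*1000).round(0))
P=cloud(f)*1000
m=(P[...,2]>108)&(P[...,2]<120)&(f['color'].min(-1)>110)
n,l,st,ce=cv2.connectedComponentsWithStats(m.astype(np.uint8))
for i in range(1,n):
    if st[i,4]>15:
        q=P[l==i]; print(st[i,4],q.mean(0).round(0),ce[i]/S,cv2.minAreaRect(q[:,:2].astype(np.float32)))
E
```

```text
tip [521.  15. 127.]
gate top free [547. -48. 125.]
gate top hinge [578. 128. 125.]
case flat front L [621.  20. 116.]
R [624.  39. 116.]
case slope corner L [677.  12. 116.]
R [681.  32. 116.]
34 [519.  18. 114.] [381.84742647 320.95588235] ((519.35107421875, 17.64647674560547), (7.253675937652588, 1.632731556892395), 44.90650939941406)
791 [651.  25. 115.] [427.09781922 488.94990518] ((651.5652465820312, 25.22745132446289), (21.883441925048828, 56.43384552001953), 82.50289916992188)
920 [646. -32. 115.] [346.57099185 493.83661685] ((647.2091674804688, -32.71968460083008), (21.897401809692383, 66.34038543701172), 82.40533447265625)
```

```bash
python3 -m crank '[[0,0,0,2.1,-2,-2,6],[0,0,0,2.1,-2,-5,6],[0,0,0,2.1,-2,-8,6],[0,0,0,2.1,-2,-11,6],[0,0,0,2.1,-2,-13.4,6],[0,0,0,2.1,-2,-13.6,6],[0,0,0,2.1,-2,-13.6,3],[0,0,0,2.1,-2,-13.6,0]]'
python3 -m crank '[[0,0,0,0,0,0,0],[0,0,0,0,0,0,0],[0,0,0,0,0,0,0],[0,0,0,0,0,0,0],[0,0,0,0,0,0,0],[0,0,0,0,0,0,0],[0,0,0,0,0,0,0],[0,0,0,0,0,0,0]]'
```

```text
t: 2.15
tool_pos: [0.522, 0.0191, 0.1049]
tcp_rot: [[-0.986, 0.167, 0.002], [0.167, 0.986, 0.0], [-0.002, 0.0, -1.0]]
wrist_force: [0.2, 0.5, 0.0]
grip_width: 0.431
gripper_force: 0.0
t: 2.82
tool_pos: [0.5216, 0.0153, 0.1062]
tcp_rot: [[-0.986, 0.17, 0.001], [0.17, 0.985, -0.006], [-0.002, -0.006, -1.0]]
wrist_force: [-6.6, -11.5, 5.7]
grip_width: 0.117
gripper_force: 58.5
```

```bash
python3 -c "
import numpy as np
r=np.array([-6.1,-11.6])
def R(a):
    c,s=np.cos(a),np.sin(a); return np.array([[c,s],[-s,c]])
for k in range(1,9): print(k,round(.1*k,2),(R(.1*k)@r-r).round(2))
r2=R(.8)@r
for k in range(1,9): print(k,round(-.08*k,2),(R(.08*k)@r2-r2).round(2))
"
```

```text
1 0.1 [-1.13  0.67]
2 0.2 [-2.18  1.44]
3 0.3 [-3.16  2.32]
4 0.4 [-4.04  3.29]
5 0.5 [-4.81  4.34]
6 0.6 [-5.48  5.47]
7 0.7 [-6.04  6.66]
8 0.8 [-6.47  7.89]
1 -0.08 [-0.26  1.02]
2 -0.16 [-0.43  2.05]
3 -0.24 [-0.52  3.09]
4 -0.32 [-0.53  4.14]
5 -0.4 [-0.45  5.19]
6 -0.48 [-0.29  6.22]
7 -0.56 [-0.05  7.24]
8 -0.64 [0.27 8.24]
```

```bash
python3 -m crank '[[0,0,-0.1,-1.13,0.67,0,0],[0,0,-0.2,-2.18,1.44,0,0],[0,0,-0.3,-3.16,2.32,0,0],[0,0,-0.4,-4.04,3.29,0,0],[0,0,-0.5,-4.81,4.34,0,0],[0,0,-0.6,-5.48,5.47,0,0],[0,0,-0.7,-6.04,6.66,0,0],[0,0,-0.8,-6.47,7.89,0,0]]'
```

```text
t: 3.48
tool_pos: [0.4596, 0.0986, 0.1062]
tcp_rot: [[-0.563, 0.827, 0.01], [0.827, 0.563, 0.002], [-0.004, 0.009, -1.0]]
wrist_force: [14.1, 2.3, -5.0]
grip_width: 0.117
gripper_force: 58.9
```

```bash
python3 -m crank '[[0,0,-0.08,-0.16,1.02,0,0],[0,0,-0.16,-0.23,2.05,0,0],[0,0,-0.24,-0.32,3.09,0,0],[0,0,-0.32,-0.33,4.14,0,0],[0,0,-0.4,-0.25,5.19,0,0],[0,0,-0.48,-0.09,6.22,0,0],[0,0,-0.56,0.15,7.24,0,0],[0,0,-0.56,0.15,7.24,0,0]]'
```

```text
t: 4.15
tool_pos: [0.4621, 0.1708, 0.1062]
tcp_rot: [[-0.039, 0.999, 0.01], [0.999, 0.039, 0.001], [0.0, 0.01, -1.0]]
wrist_force: [11.7, -2.5, -1.0]
grip_width: 0.117
gripper_force: 59.3
```

```bash
python3 -m crank '[[0,0,0,0,0,0,5],[0,0,0,0,0,0,5],[0,0,0,0,0,0,5],[0,0,0,0,0,0,5],[0,0,0,0,0,3,5],[0,0,0,0,0,6,5],[0,0,0,0,0,10,5],[0,0,0,0,0,14,5]]'
python3 -m crank '[[0,0,-0.1,2,-1.5,0,5],[0,0,-0.2,4,-3,0,5],[0,0,-0.3,6,-4.5,0,5],[0,0,-0.4,8,-6,0,5],[0,0,-0.5,10,-7.5,0,5],[0,0,-0.6,12,-9,0,4.5],[0,0,-0.7,13,-10.5,0,4],[0,0,-0.8,13.5,-12,0,4]]'
python3 -m crank '[[0,0,-0.1,0.5,-0.5,0,4],[0,0,-0.2,1,-1,0,4],[0,0,-0.3,1.5,-1.5,0,4],[0,0,-0.4,2,-2,0,4],[0,0,-0.5,2.5,-2.3,0,4],[0,0,-0.6,3,-2.3,0,4],[0,0,-0.7,3,-2.3,0,4],[0,0,-0.8,3,-2.3,0,4]]'
python3 - <<'E'
from h import *
f=grab('wrist','w2');g=grab('scene','scene2'); s=ctrl.read_state(); print(s['tool_pos'],s['tcp_rot'],s['qpos'])
P=cloud(f)*1000
m=(P[...,2]>108)&(P[...,2]<120)&(f['color'].min(-1)>100)
n,l,st,ce=cv2.connectedComponentsWithStats(m.astype(np.uint8))
for i in range(1,n):
    if st[i,4]>50:
        q=P[l==i]; r=cv2.minAreaRect(q[:,:2].astype(np.float32));print(st[i,4],q.mean(0).round(0),ce[i]/.64,r,cv2.boxPoints(r).round(0).tolist())
E
```

```text
t: 4.82
tool_pos: [0.4576, 0.1696, 0.2443]
tcp_rot: [[-0.043, 0.999, -0.002], [0.999, 0.043, -0.0], [-0.0, -0.002, -1.0]]
wrist_force: [1.4, 0.9, 0.6]
grip_width: 0.59
gripper_force: 0.0
t: 5.48
tool_pos: [0.5943, 0.0488, 0.2426]
tcp_rot: [[0.691, 0.723, -0.001], [0.723, -0.691, 0.0], [-0.001, -0.001, -1.0]]
wrist_force: [1.0, 0.2, 0.9]
grip_width: 0.471
gripper_force: 0.0
t: 6.15
tool_pos: [0.6234, 0.0267, 0.2432]
tcp_rot: [[1.0, 0.009, -0.0], [0.009, -1.0, 0.0], [-0.0, -0.0, -1.0]]
wrist_force: [-0.3, 0.4, 0.1]
grip_width: 0.472
gripper_force: 0.0
[0.62329152 0.02676695 0.24332271] [[ 9.99920501e-01  1.26072183e-02 -2.24175284e-04]
 [ 1.26072458e-02 -9.99920518e-01  1.21861085e-04]
 [-2.22621136e-04 -1.24677630e-04 -9.99999967e-01]] [-1.16714375e-02  1.57526999e-01  1.15167557e+00  1.23443262e-04
  1.83261566e+00  1.54654926e+00]
3848 [662. -34. 115.] [506.45140333 219.72696856] ((656.2763061523438, -33.75727844238281), (23.022388458251953, 139.9800262451172), 82.57353973388672) [[585.0, -36.0], [724.0, -54.0], [727.0, -31.0], [588.0, -13.0]]
2305 [643.  27. 115.] [401.93329718 252.29731562] ((640.6573486328125, 26.940433502197266), (21.977067947387695, 93.41687774658203), 82.4770736694336) [[593.0, 22.0], [686.0, 10.0], [688.0, 32.0], [596.0, 44.0]]
```

View pics/w2.png

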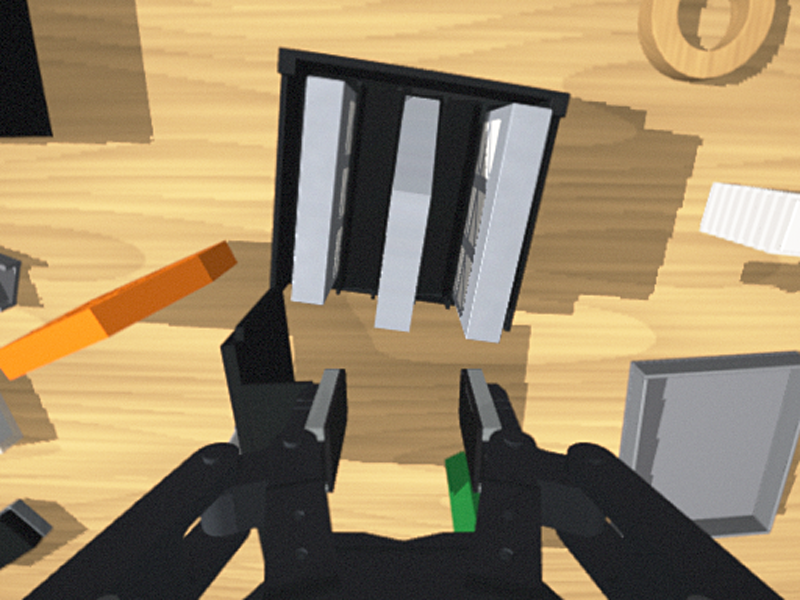

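View pics/scene2.png

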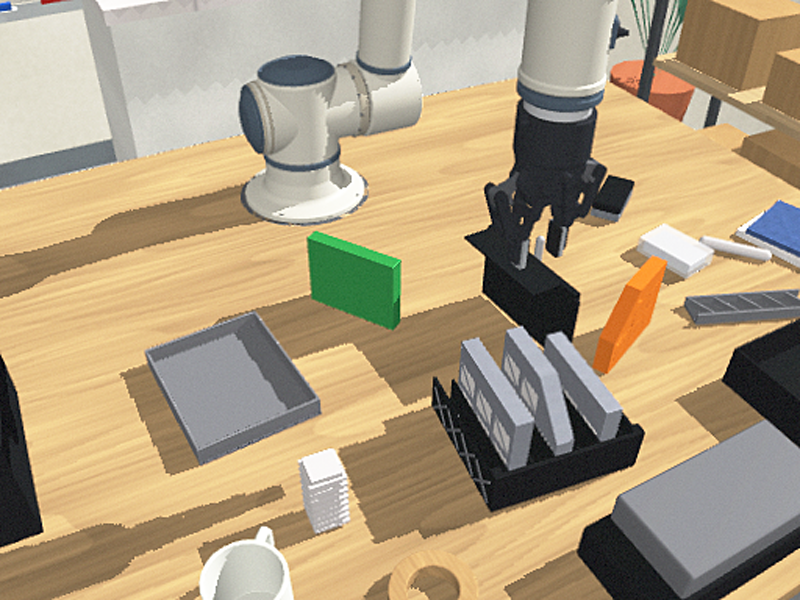

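The wrist view shows the gate wide open at about (255,380). The slant case is in the middle bay, its flat top running from (395,325) to (415,190). The neighbouring cases are undisturbed, so I'll go down on the case.

```bash
python3 -m crank '[[0,0,-0.07,1.6,-0.1,0,4],[0,0,-0.145,3.2,-0.2,0,4],[0,0,-0.145,3.2,-0.2,-3,4],[0,0,-0.145,3.2,-0.2,-6,4],[0,0,-0.145,3.2,-0.2,-9,4],[0,0,-0.145,3.2,-0.2,-11.5,4],[0,0,-0.145,3.2,-0.2,-11.5,4],[0,0,-0.145,3.2,-0.2,-11.5,4]]'
python3 -m crank '[[0,0,0,0,0,-1,4],[0,0,0,0,0,-2,4],[0,0,0,0,0,-3,4],[0,0,0,0,0,-4,4],[0,0,0,0,0,-4.5,4],[0,0,0,0,0,-4.5,4],[0,0,0,0,0,-4.5,3],[0,0,0,0,0,-4.5,2.4]]'
```

```text
t: 6.92
tool_pos: [0.6543, 0.0249, 0.1268]
tcp_rot: [[0.992, -0.129, -0.004], [-0.129, -0.992, 0.0], [-0.004, 0.0, -1.0]]
wrist_force: [-0.0, -0.6, 0.1]
grip_width: 0.468
gripper_force: 0.0
t: 7.58
tool_pos: [0.6556, 0.0249, 0.0838]
tcp_rot: [[0.991, -0.131, 0.001], [-0.131, -0.991, -0.0], [0.001, -0.0, -1.0]]
wrist_force: [0.5, -0.2, -0.9]
grip_width: 0.282
gripper_force: 0.0
```

```bash
python3 -m crank '[[0,0,0,0,0,0,0],[0,0,0,0,0,0,0],[0,0,0,0,0,0,0],[0,0,0,0,0,0,0],[0,0,0,0,0,0,0],[0,0,0,0,0,0.3,0],[0,0,0,0,0,0.6,0],[0,0,0,0,0,1,0]]'
```

```text
t: 8.25
tool_pos: [0.6549, 0.0249, 0.0926]
tcp_rot: [[0.991, -0.131, -0.002], [-0.131, -0.991, 0.0], [-0.002, 0.0, -1.0]]
wrist_force: [0.1, -0.1, -1.6]
grip_width: 0.247
gripper_force: 58.9
```

```bash
python3 -m crank '[[0,0,0,0,0,1.5,0],[0,0,0,0,0,3,0],[0,0,0,0,0,5,0],[0,0,0,0,0,7,0],[0,0,0,0,0,9,0],[0,0,0,0,0,11,0],[0,0,0,0,0,13,0],[0,0,0,0,0,15,0]]'
python3 - <<'E'
from h import *
f=grab('scene','scene3'); s=ctrl.read_state(); print(s['tool_pos'],s['wrist_force'],s['wrist_torque'])
E
```

```text
t: 8.92
tool_pos: [0.6551, 0.0249, 0.2442]
tcp_rot: [[0.991, -0.131, -0.0], [-0.131, -0.991, 0.0], [-0.0, 0.0, -1.0]]
wrist_force: [-0.2, 0.1, -2.4]
grip_width: 0.248
gripper_force: 58.8
[0.65604484 0.02485807 0.24965432] [-2.12624926  0.16636467  1.93130888] [-0.00062337  0.06070221  0.02878983]
```

View pics/scene3.png

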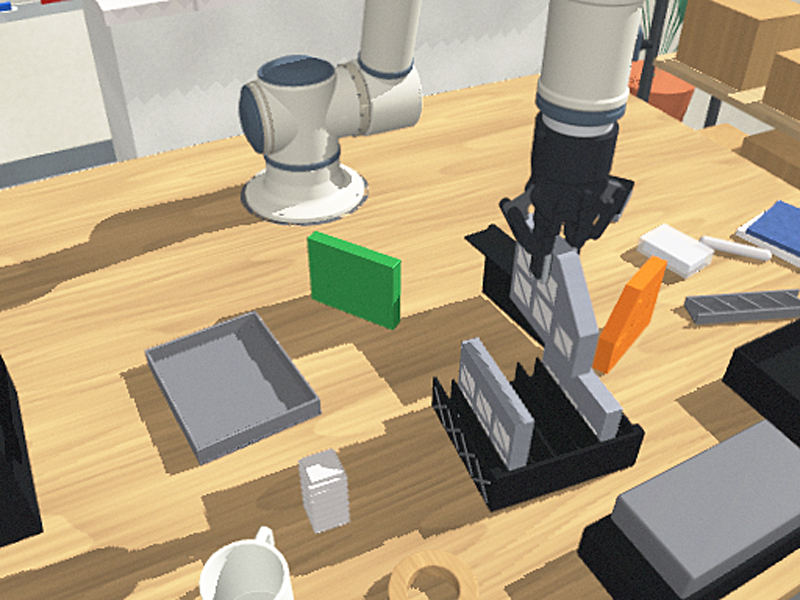

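```bash
python3 -m crank '[[0,0,0.07,-1.5,-1.8,0,0],[0,0,0.14,-3,-3.7,0,0],[0,0,0.21,-4.6,-5.6,0,0],[0,0,0.28,-6.1,-7.4,0,0],[0,0,0.35,-7.7,-9.3,0,0],[0,0,0.42,-9.2,-11.2,0,0],[0,0,0.5,-10.8,-13,0,0],[0,0,0.57,-12.3,-14.9,0,0]]'
python3 -m crank '[[0,0,0.07,-1.5,-1.8,0,0],[0,0,0.14,-3,-3.7,0,0],[0,0,0.21,-4.6,-5.6,0,0],[0,0,0.28,-6.1,-7.4,0,0],[0,0,0.35,-7.7,-9.3,0,0],[0,0,0.42,-9.2,-11.2,0,0],[0,0,0.5,-10.8,-13,0,0],[0,0,0.563,-12.3,-14.9,0,0]]'
python3 -c "
from h import *; s=ctrl.read_state(); print(s['tool_pos'],s['tcp_rot'],s['qpos'])"
```

```text
t: 9.63
tool_pos: [0.5313, -0.1248, 0.2426]
tcp_rot: [[0.904, 0.429, -0.001], [0.429, -0.904, 0.0], [-0.0, -0.0, -1.0]]
wrist_force: [0.2, -0.2, -1.7]
grip_width: 0.25
gripper_force: 59.0
t: 10.3
tool_pos: [0.4083, -0.2737, 0.2427]
tcp_rot: [[0.535, 0.845, -0.0], [0.845, -0.535, 0.0], [0.0, -0.0, -1.0]]
wrist_force: [-0.1, 0.6, -1.3]
grip_width: 0.246
gripper_force: 59.0
[ 0.40831229 -0.27373551  0.2427472 ] [[ 5.35324868e-01  8.44646206e-01 -2.69375558e-04]
 [ 8.44646248e-01 -5.35324821e-01  2.29246883e-04]
 [ 4.94290875e-05 -3.50248612e-04 -9.99999937e-01]] [-6.59818735e-01 -1.99490168e-01  1.50479424e+00  1.65914604e-05
  1.83664194e+00 -9.49220671e-02]
```

```bash
python3 -m crank '[[-0.053,-0.083,0,0,0,0,0],[-0.105,-0.166,0,0,0,0,0],[-0.158,-0.249,0,0,0,-0.5,0],[-0.21,-0.332,0,0,0,-1,0],[-0.263,-0.414,0,0,0,-1.5,0],[-0.315,-0.497,0,0,0,-2,0],[-0.368,-0.58,0,0,0,-2,0],[-0.42,-0.663,0,0,0,-2,0]]'
python3 -m crank '[[0,0,0,0,0,0,0],[0,0,0,0,0,0,0],[0,0,0,0,0,0,0],[0,0,0,0,0,0,0],[0,0,0,0,0,0,0],[0,0,0,0,0,0,0],[0,0,0,0,0,0,0],[0,0,0,0,0,0,0]]'
python3 - <<'E'
from h import *
grab('side','side4'); f=grab('scene','scene4')
P=cloud(f)*1000;c=f['color'].astype(int)
m=(P[...,2]>90)&(abs(P[...,0]-430)<110)&(abs(P[...,1]+270)<110)&(c.min(-1)>100)
q=P[m];print(len(q),q.min(0).round(),q.max(0).round(),np.percentile(q[:,2],[1,5,95,99]))
E
```

```text
t: 10.97
tool_pos: [0.4271, -0.2856, 0.2173]
tcp_rot: [[0.537, 0.61, 0.582], [0.843, -0.393, -0.366], [0.005, 0.688, -0.726]]
wrist_force: [2.0, -1.0, -2.9]
grip_width: 0.255
gripper_force: 62.0
t: 11.63
tool_pos: [0.4282, -0.2863, 0.2262]
tcp_rot: [[0.537, 0.605, 0.588], [0.844, -0.388, -0.371], [0.004, 0.695, -0.719]]
wrist_force: [0.2, -0.7, -2.2]
grip_width: 0.249
gripper_force: 62.0
5824 [ 320. -368.  159.] [ 525. -171.  426.] [174.67730536 178.75308748 398.77739171 411.09594923]
```

View pics/scene4.png

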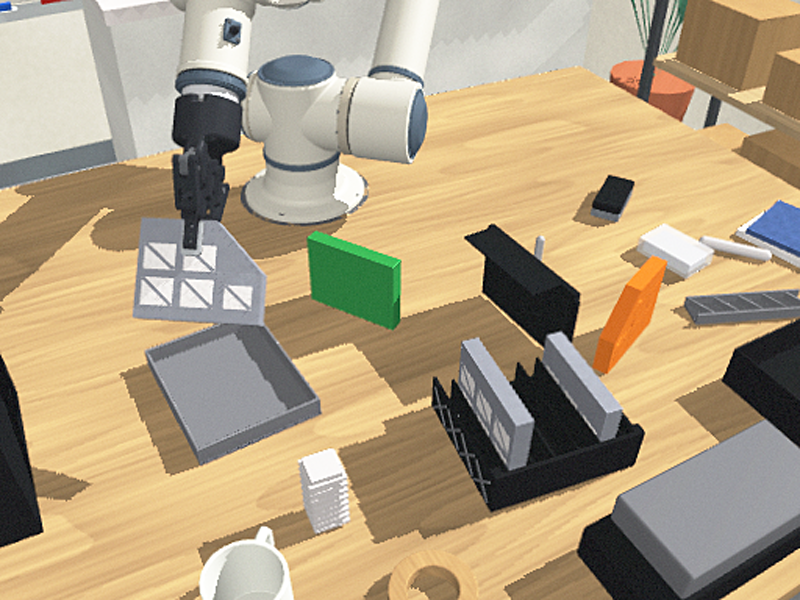

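View pics/side4.png

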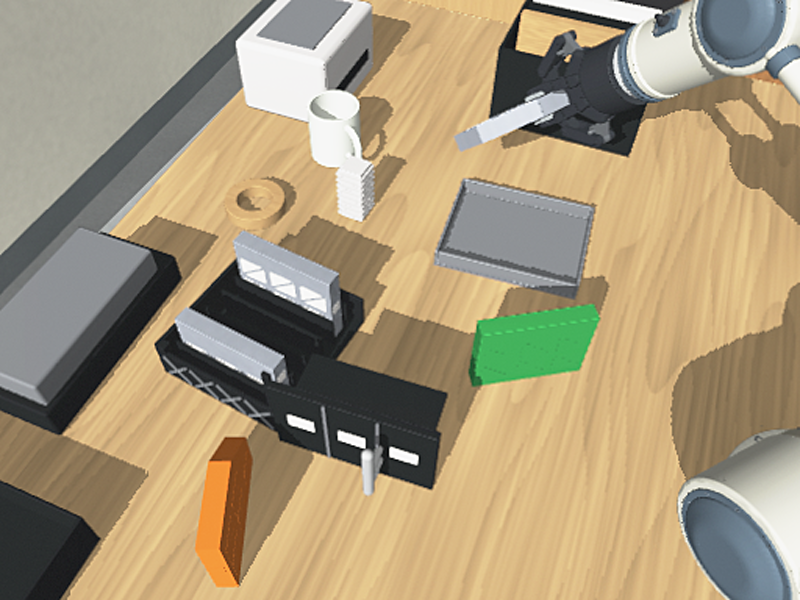

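```bash
python3 - <<'E'
from h import *
s=ctrl.read_state(); print(s['t'],s['tool_pos'],s['qpos'].round(3),abs(s['qvel']).max(),s['gripper_force'])
f=load('scene4');P=cloud(f)*1000
d=(P-s['tool_pos']*1000)@s['tcp_rot']
m=(abs(d[...,1])<18)&(d[...,2]>-15)&(d[...,2]<110)&(abs(d[...,0])<95)&(f['color'].min(-1)>90)
q=P[m]; c0=np.median(q,0); n=np.linalg.svd(q-c0,full_matrices=False)[2][2]; print(len(q),'normal',n, q.min(0),q.max(0))
print('tool-frame extents',d[m].min(0),d[m].max(0))
for u,v in [(134,316),(264,325)]:
    x=P[int(v*.64)-3:int(v*.64)+1,int(u*.64)-1:int(u*.64)+2].reshape(-1,3); print(x.round(0)[::4])
E
```

```text
11.7333 [ 0.42819167 -0.2863086   0.22585665] [-0.731 -0.856  2.142  0.13   1.097 -0.175] 0.002358837046857063 62.0021653175354
4286 normal [-0.62069125  0.38417054 -0.68348765] [ 395.37197181 -367.72627783  159.00630759] [ 525.25339266 -225.74767398  248.4767036 ]
tool-frame extents [-58.80179153 -13.89085907 -14.98570035] [81.48198822 17.93222418 79.81308911]
[[ 204. -354.   -2.]
 [ 448. -366.  179.]
 [ 448. -365.  177.]]
[[ 509. -243.  167.]
 [ 317. -191.   -1.]
 [ 320. -189.   -2.]]
```

```bash
python3 -m crank '[[0,0,0,0.3,-0.2,-1,0],[0,0,0,0.6,-0.4,-2,0],[0,0,0,0.8,-0.5,-2.6,0],[0,0,0,1,-0.6,-3.2,0],[0,0,0,1.2,-0.6,-3.8,0],[0,0,0,1.2,-0.6,-3.8,0],[0,0,0,1.2,-0.6,-3.8,0],[0,0,0,1.2,-0.6,-3.8,0]]'
python3 - <<'E'
from h import *
f=grab('scene','scene5')
s=ctrl.read_state(); print(s['t'],s['tool_pos'],s['qpos'].round(3),abs(s['qvel']).max(),s['tcp_rot'].round(3))
P=cloud(f)*1000
d=(P-s['tool_pos']*1000)@s['tcp_rot']
m=(abs(d[...,1])<18)&(d[...,2]>-15)&(d[...,2]<110)&(abs(d[...,0])<95)&(f['color'].min(-1)>90)
for a in range(-50,80,20):
    k=m&(abs(d[...,0]-a)<8); print(a,np.percentile(d[k][:,2],98).round(1),np.median(d[k][:,1]).round(1), P[k][:,2].min().round(0))
E
```

```text
t: 12.4
tool_pos: [0.4403, -0.2924, 0.1882]
tcp_rot: [[0.537, 0.605, 0.588], [0.844, -0.388, -0.371], [0.004, 0.695, -0.719]]
wrist_force: [-0.4, 0.1, -1.1]
grip_width: 0.247
gripper_force: 62.1
12.45 [ 0.44035593 -0.29243009  0.1885005 ] [-0.719 -0.816  2.188  0.127  1.009 -0.175] 0.005071351221239362 [[ 0.537  0.605  0.588]
 [ 0.843 -0.388 -0.372]
 [ 0.004  0.696 -0.718]]
-50 76.6 9.4 137.0
-30 76.9 9.5 137.0
-10 77.0 9.4 137.0
10 78.0 9.7 137.0
30 78.3 9.5 136.0
50 78.4 9.5 136.0
70 78.5 9.2 137.0
```

```bash
python3 -m crank '[[0,0,0,0,0,0,0],[0,0,0,0,0,0,0],[0,0,0,0,0,0,0],[0,0,0,0,0,0,0],[0,0,0,0,0,0,0],[0,0,0,0,0,0,0],[0,0,0,0,0,0,0],[0,0,0,0,0,0,0]]'
python3 -c "
from plant import ctrl; print(ctrl.close_job())"
```

```text
t: 13.12
tool_pos: [0.4402, -0.2923, 0.1877]
tcp_rot: [[0.537, 0.605, 0.588], [0.843, -0.388, -0.371], [0.004, 0.695, -0.719]]
wrist_force: [-0.4, -0.9, -0.9]
grip_width: 0.252
gripper_force: 62.1
the job is handed in; nothing more can be done
None
```

I handed the job in at 13.1 s: the gate is wide open at about 80°, and the slant case is held still over the tray, about 36 mm off its centre, tipped about 44° with its bottom edge level and about 12 cm above the table; the other two cases and the spacer tower were not disturbed.

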